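# Turn the swivel hook to its stop and hang the vial caddy

## Task

The swivel hook on the stand has been left turned aside. Turn its arm round towards the front until it bears against its stop pin, feeling for the stop and pressing it there gently for a moment without forcing it; then pick up the vial caddy by its centre panel, keep it upright, and hang it by its eye on the hook arm, between the collar and the upturned tip. Leave the hook facing the front, let the caddy hang freely at rest, and do not disturb the other things on the counter.

Things in the scene. Friction and masses are not known exactly. Their poses are not given: they have to be found in the camera images.
- hook_axis (a point): Point on the upright turning axis of the swivel hook, at the height of the arm's centre line, 190 mm above the counter. Its -x axis points to the stand's front (roughly to the robot, turned a little). The fixed stand has a round base of radius 70 mm, 14 mm high, and a post of radius 10 mm; nothing on it rises over 15 mm above this point.
- hook (a joint): Turn of the hook arm, rad. Seen from above the arm points along (-cos q, sin q) in hook_axis's frame: 0 is the stand's front. Starts at 0.9 to 1.6; light friction (1 N at its end), stays where left. Turned back, it meets the stiff stop pin somewhere from -0.28 to 0.28; that angle is not measured and must be felt. 5 to 10 N near the arm's end seats it; 20 N is forcing it.
- stop_ring: Fixed steel disc on the axis, radius 37 mm, 7 mm thick, its top 17 mm below the arm's centre line; origin at its underside. It carries the stop pin: upright, 8 mm across, 32 mm from the axis, as high as the arm, clamped a little to the -y side of the stand's front at an angle that is not known.
- hook_seat (a point): Hanging place on the arm's centre line, 85 mm out from the axis; turns with the hook. The arm is a level round steel bar, 10 mm thick. Inward of this, a collar 18 mm across ends 74.5 mm from the axis; outward, the upturned tip's inner face is 95 mm and its end 105 mm from the axis, its top 15 mm above the centre line.
- caddy_center (a point): Centre of the loose vial caddy, 75 mm above its underside. Grey tray 70 (x) x 84 (y) x 38 mm with vials 54 mm high fixed in it; in its middle an upright metal panel 8 mm thick (x), 70 wide (y), 150 high (z). 0.22 to 0.37 kg. Grip the panel's thickness about 60 mm above this point; fingers lower than 42 mm above it would meet the hook's tip. Either face may face the hook.
- caddy_eye (a point): Where the arm's centre line lies in the eye when the caddy hangs: 17 mm above caddy_center, mid-panel. The eye goes through the panel along the caddy's x: 28 mm wide, its sill 60 mm above the underside, a gable roof with its ridge at 98 mm and 90 mm at the sides. To thread it over the upturned tip, bring the arm in about 18 mm below this point, then lower the caddy.
- vial_a: Bystander: amber vial with white cap, 38 mm wide, 75 mm high; origin at its underside.
- vial_b: Bystander: amber vial with white cap, 46 mm wide, 90 mm high; origin at its underside.
- jar: Bystander: white bottle, 68 mm wide, 105 mm high; origin at its underside.
- cup: Bystander: clear measuring cup, 52 mm wide, 50 mm high; origin at its underside.
- bin: Bystander: grey open bin of blister strips, 100 x 80 mm, about 80 mm high with the strips, no panel or eye; origin at its underside.
- organiser: Bystander: flat blue pill organiser, 110 x 170 x 30 mm; origin at its underside.
Things that resemble listed ones, but are neither listed nor needed, are in the scene too. What is shaped like the part that bears hook_axis but turquoise is not meant.

How it is judged:
On the way, in this order (a step that is already met when the one before it is completed fails the run):
1. the hook arm is pressed against its stop pin (over 4 N at the pin) (contact force between hook and stop_ring above 4 N), for 0.2 s.
2. the caddy hangs by its eye on the hook arm (distance between caddy_eye and hook_seat below 0.014 m and contact force between hook and caddy above 1.2 N), for 0.2 s.
At the end, for the whole second after the job is handed in: The caddy hangs from the hook arm, its eye's resting point within 14 mm of the hanging place, upright within 0.25 rad, slower than 0.05 m/s, its weight on the hook; the hook still faces the front within 0.4 rad (all of step 2 and angle between caddy's own z axis and vertical below 0.25 rad and linear speed of caddy below 0.05 m/s and value of joint hook between -0.4 and 0.4 rad); the robot touches nothing.
It fails at once if the hook was forced against its stop (over 55 N at the pin, about 20 N at the arm's end) (contact force between hook and stop_ring above 55 N).
It fails at once if the caddy was rammed against the hook (over 25 N) (contact force between hook and caddy above 25 N).
It fails at once if the caddy was tipped by more than 0.6 rad (angle between caddy's own z axis and vertical above 0.6 rad).
It fails at once if a bystander was moved by more than 25 mm (distance of any of vial_a, vial_b, jar, cup, bin, organiser from where it was at the start of the episode above 0.025 m).
It also fails if it takes over 72 s, if anything falls off the work surface, if the arm or the gripper's body presses on something with over 40 N, if the wrist force passes 120 N, or if a joint passes its speed limit or range.

## Robot

A 7-joint arm with a two-finger parallel gripper is mounted at the origin on the work surface. World frame = base frame: x ahead of the robot, y to its left, z up, the work surface at z = 0. Lengths are in m, angles in rad, forces in N, time in s.
With the tool pointing down it reaches from about 0.425 to 0.925 m from the base axis. Payload 6.8 kg.
Tool frame: the origin (TCP) lies at the very end of the fingers, on their centre line; the grasp point (between the pads) lies r.grip_depth behind it (r.grip_depth is the distance from the TCP to the grasp point, in m); z points along the fingers, x is the direction in which the jaws open and shut, and the axes are right-handed (so a half turn about z gives the same grasp; the last joint's range is limited). The gripper opens to 85 mm and grips with 20 to 120 N. Pads are 22 mm wide; open, the fingers measure 114 mm over their backs; the gripper's body (76 mm by 85 mm) begins 54 mm behind the grasp point. The pads swing forward as they close: fully open they stand 13 mm farther back than shut.
Start: joints at [1.154, 0.477, 0.022, 1.555, -0.011, 1.109, -0.083], TCP at [0.205, -0.643, 0.231] pointing down, gripper open.
Joint ranges: [-2.96, 2.96], [-0.34, 2.1], [-1.41, 1.46], [0.24, 2.44], [-1.37, 4.51], [0.17, 1.92], [-2.96, 2.96]. Speed limits (rad/s): [2.39, 2.39, 3.14, 3.14, 3.14, 3.14, 3.14].

## Interface

Orientations are given as a rotation vector (axis times angle).
In Python, from bench import readout, grab_frame, workorder, r gives the robot as it stands.
- The arm moves only by the shell command python3 -m handwheel 'ROWS' [FORCE]. ROWS is text: rows parted by semicolons, each of 7 numbers parted by spaces: the shift along the tool's x, y, z in mm, then the turn, a rotation vector about the tool's x, y, z in degrees, then the finger opening in mm, from 0 to 85.4. A call has 1 to 12 rows; each row is the pose to reach, as a shift and turn from the pose commanded when the call began, along the tool's axes at that moment; what a row does not reach only later rows make up. A row lasts 1/8 s, in which the tool goes at most 62.5 mm and 10.7 degrees, less where a joint would pass 70% of its speed; a pose out of reach is approached as far as the arm can. A call with a gripper value outside its range is refused whole. The fingers move at their own pace and stop on an object; FORCE is the grip in N (left out, the last holds). Time passes only in rows, so rows that repeat a pose let the fingers close. It gives the time, the measured TCP pose, the force and the opening at its end, in the units of the state.
- readout.get_obs(): the state, without advancing time (a new reading comes with each control period).
- grab_frame(name): name is "scene" or "top"; returns a dict with "pixels" (480x640x3 uint8, red, green, blue), "fx", "fy", "cx", "cy" (pixels), "D" ([k1, k2, p1, p2, k3] as OpenCV has them; the pictures are not rectified), "rvec" (rotation vector, rad) and "tvec" (3), from world to camera coordinates, as OpenCV has them. Camera axes: x right, y down, z forward; pixel columns grow to the right and rows downward; lengths in m; the calibration is good to about 2 mm. A picture is of the moment at which its call begins. There is no depth.
- workorder.hand_in(): hands the job in, once; it reports no verdict.
The state is a dict: "clock": time; "joints": joint angles; "qvel": joint speeds; "tau": joint torques, N m; "tcp_pos": TCP position; "orientation": TCP orientation; "contact_force": force on the tool from outside, world axes, zero at the start; "moment": the same for the moment, N m; "grip_width": finger opening in m.
Only numpy, scipy, OpenCV 4.12 (cv2) and the standard library are available. Lean on these libraries where they do the work, as an engineer would, in place of code of your own. Each camera call takes 0.05 s, during which the arm holds its last target.

## Working session

There is one attempt and no reset: what is moved stays moved. The work goes in short steps, Python scripts to look and compute and a shell command to move; the robot and the scene stay as the last step left them, time stands still between calls to the robot, and variables do not carry over. Pictures are saved under pics/ and viewed, and the job is handed in when it is done.

```bash
ls; mkdir -p pics; cat > h.py <<'E'
import numpy as np, cv2
from bench import readout, grab_frame
def save(name,out):
    f=grab_frame(name); cv2.imwrite(out,f["pixels"][:,:,::-1]); 
    import pickle; pickle.dump(f,open(f'{name}.pkl','wb')); return f
def load(name):
    import pickle; return pickle.load(open(f'{name}.pkl','rb'))
def K(f): return np.array([[f["fx"],0,f["cx"]],[0,f["fy"],f["cy"]],[0,0,1.]])
def onplane(f,u,v,z):
    n=cv2.undistortPoints(np.array([[[u,v]]],float),K(f),np.array(f["D"],float))[0,0]
    R=cv2.Rodrigues(np.array(f["rvec"],float))[0]; t=np.array(f["tvec"],float).ravel()
    c=-R.T@t; d=R.T@np.array([n[0],n[1],1]); return c+d*(z-c[2])/d[2]
def proj(f,P):
    return cv2.projectPoints(np.array(P,float).reshape(-1,1,3),np.array(f["rvec"],float),np.array(f["tvec"],float),K(f),np.array(f["D"],float))[0].reshape(-1,2)
def tri(obs):
    A=[];b=[]
    for f,u,v in obs:
        n=cv2.undistortPoints(np.array([[[u,v]]],float),K(f),np.array(f["D"],float))[0,0]
        R=cv2.Rodrigues(np.array(f["rvec"],float))[0]; t=np.array(f["tvec"],float).ravel()
        c=-R.T@t; d=R.T@np.array([n[0],n[1],1]); d/=np.linalg.norm(d); M=np.eye(3)-np.outer(d,d); A.append(M); b.append(M@c)
    A=np.vstack(A);b=np.hstack(b); x=np.linalg.lstsq(A,b,rcond=None)[0]; return x,np.linalg.norm(A@x-b)
def crop(f,x0,y0,x1,y1,s,out):
    cv2.imwrite(out,cv2.resize(f["pixels"][y0:y1,x0:x1,::-1],None,fx=s,fy=s,interpolation=cv2.INTER_CUBIC))
E
python3 - <<'E'
from h import *
for n in("scene","top"):
    f=save(n,f'pics/{n}0.png'); R=cv2.Rodrigues(np.array(f["rvec"],float))[0]; print(n,-R.T@np.array(f["tvec"]).ravel(),R[2],f["fx"])
print(readout.get_obs())
from bench import r; print(r.grip_depth)
E
```

```text
pics
scene [ 1.10292725 -0.08952425  0.96227529] [-0.57399785  0.11724764 -0.81041931] 471.08726789787596
top [0.45744552 0.03159638 1.26749703] [ 0.05679473  0.01089965 -0.99832638] 514.9652773986862
{'clock': 0.1, 'joints': array([ 1.15392525,  0.47767209,  0.02233916,  1.55634377, -0.01150749,
        1.10929   , -0.08311134]), 'qvel': array([ 2.50387567e-04, -2.22948228e-03,  8.27229915e-04, -1.84949553e-03,
        3.79344335e-04, -1.42750124e-05,  1.89653020e-04]), 'tau': array([ 3.21116757e-03, -5.97759247e+01,  1.61315806e+00, -2.81954795e+01,
        1.28181066e-02,  4.99932023e-03,  5.99483155e-05]), 'tcp_pos': array([ 0.20495934, -0.64257934,  0.23045699]), 'orientation': array([-2.53594022e+00,  1.85291075e+00,  2.10303657e-03]), 'contact_force': array([-0.08493285,  0.22030528, -0.25849404]), 'moment': array([0.03118285, 0.02630596, 0.00024033]), 'grip_width': 0.08560789272762166}
0.0187
```

View pics/scene0.png

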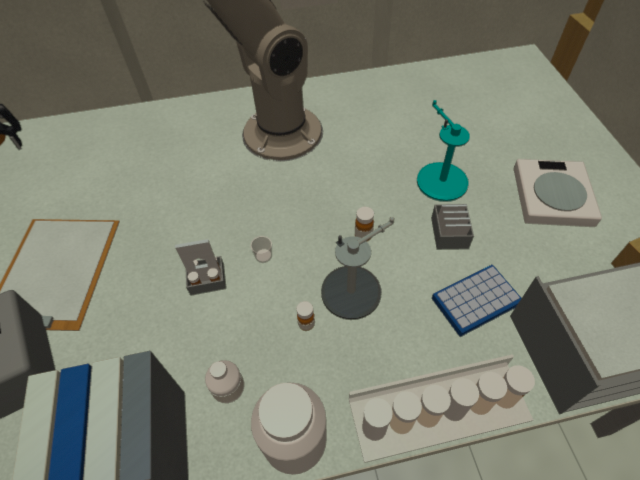

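View pics/top0.png

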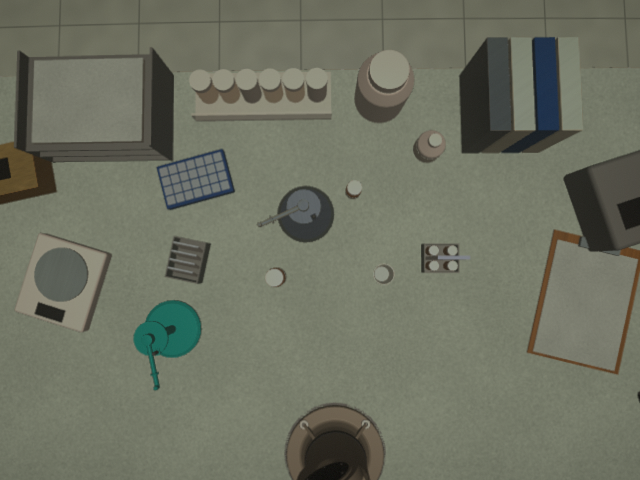

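Candidates, in scene pixels:
- **Hook:** the steel stand at (352,250) or the turquoise one at (453,130). The turquoise one is excluded by the task.
- **Caddy:** the tray with an upright panel and eye at (203,268), or the bin of strips at (453,226), which has no panel.

I choose the steel stand and the tray at (203,268), and will check both in close crops.

```bash
python3 - <<'E'
from h import *
s=load('scene');t=load('top')
a=cv2.resize(s["pixels"][170:310,160:280],None,fx=3.3,fy=3.3,interpolation=2)
b=cv2.resize(s["pixels"][200:320,310:410],None,fx=3.85,fy=3.85,interpolation=2)
cv2.imwrite('pics/c1.png',np.hstack([a[:460],b[:460]])[:,:,::-1])
a=cv2.resize(t["pixels"][230:290,410:480],None,fx=5.5,fy=5.5,interpolation=2)[:330]
b=cv2.resize(t["pixels"][180:246,250:340],None,fx=5,fy=5,interpolation=2)[:330]
cv2.imwrite('pics/c2.png',np.hstack([a,b])[:,:,::-1]); print(a.shape,b.shape)
E
```

```text
(330, 385, 3) (330, 450, 3)
```

View pics/c1.png

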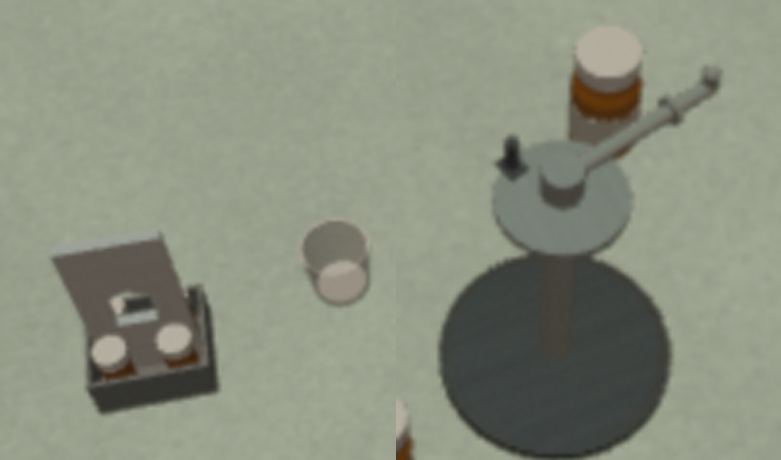

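View pics/c2.png

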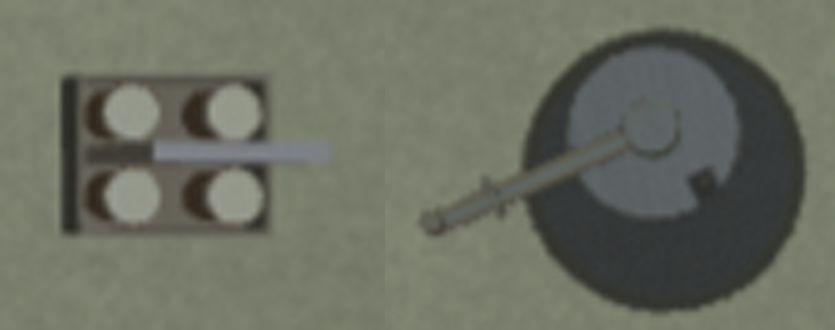

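```bash
python3 - <<'E'
from h import *
np.set_printoptions(precision=4,suppress=True)
s=load('scene');t=load('top')
for n,o in dict(hub=[(s,353.4,244.7),(t,303.2,205.4)],tip=[(s,391.8,218.7),(t,259.8,224.2)],pin=[(s,340.1,236.9),(t,314.2,215.6)]).items(): print(n,tri(o))
print('base',onplane(t,305.8,214,.014), onplane(s,310+(555-396)/3.85,200+355/3.85,.014))
print('hub196',onplane(t,303.2,205.4,.196),onplane(s,353.4,244.7,.196))
for u,v in((437.8,257.6),(470.2,257.6)): print('panel top',onplane(t,u,v,.15))
for u,v in((175.8,245.8),(209.1,241.5)): print('panel scene',onplane(s,u,v,.15))
# tray rim corners top cam, crop (62,75),(270,75),(270,235),(62,235)
for x,y in((78,75),(270,75),(270,235),(78,235)): print('tray',onplane(t,410+x/5.5,230+y/5.5,.038))
for n,u,v,z in(('vialA',275,278,.08),('vialB',355,188,.08),('cup',383,273,.05),('bin',187,260,.08),('jar',431,145,.1)): print(n,onplane(t,u,v,z))
E
```

```text
hub (array([0.5815, 0.0664, 0.1886]), np.float64(0.002151973729095751))
tip (array([0.5421, 0.1574, 0.1975]), np.float64(0.0027098355952214323))
pin (array([0.5593, 0.0438, 0.1926]), np.float64(0.0027610816880900553))
base [0.5799 0.0641 0.014 ] [0.5919 0.0655 0.014 ]
hub196 [0.5803 0.0646 0.196 ] [0.5867 0.0663 0.196 ]
panel top [ 0.4689 -0.2247  0.15  ]
panel top [ 0.4682 -0.295   0.15  ]
panel scene [ 0.4728 -0.2904  0.15  ]
panel scene [ 0.4777 -0.2207  0.15  ]
tray [ 0.5037 -0.2186  0.038 ]
tray [ 0.5029 -0.302   0.038 ]
tray [ 0.4336 -0.3003  0.038 ]
tray [ 0.4344 -0.2171  0.038 ]
vialA [0.4264 0.1345 0.08  ]
vialB [ 0.6329 -0.0523  0.08  ]
cup [ 0.435  -0.1176  0.05  ]
bin [0.4696 0.3384 0.08  ]
jar [ 0.7276 -0.2267  0.1   ]
```

```bash
cat > ov.py <<'E'
from h import *
import sys
def circ(c,r,z,n=60): a=np.linspace(0,2*np.pi,n); return np.c_[c[0]+r*np.cos(a),c[1]+r*np.sin(a),np.full(n,z)]
def overlay(f,ax,phi,cad,yaw,box,s,out,zc=0.075):
    x0,y0,x1,y1=box
    im=cv2.resize(f["pixels"][y0:y1,x0:x1,::-1],None,fx=s,fy=s,interpolation=cv2.INTER_CUBIC)
    def pl(P,col):
        p=(proj(f,P)+.5-np.array([x0,y0]))*s
        cv2.polylines(im,[np.round(p).astype(int)],False,col,1,cv2.LINE_AA)
    if ax is not None:
        pl(circ(ax,.07,.014),(0,0,255)); pl(circ(ax,.07,.0),(0,0,255)); pl(circ(ax,.037,.173),(0,255,255))
        d=np.array([-np.cos(phi),np.sin(phi)]); n=np.array([d[1],-d[0]])
        for o in(-.005,.005): pl([[*(ax+d*r+n*o),.19] for r in(0,.105)],(0,255,0))
        for r in(.0745,.095,.105): pl([[*(ax+d*r+n*o),.19] for o in(-.009,.009)],(0,255,0))
    if cad is not None:
        c,s_=np.cos(yaw),np.sin(yaw); R=np.array([[c,-s_],[s_,c]])
        def bx(hx,hy,za,zb):
            P=[(a*hx,b*hy) for a,b in((1,1),(1,-1),(-1,-1),(-1,1),(1,1))]
            for z in(za,zb): pl([[*(cad+R@np.array(p)),z] for p in P],(255,0,255))
        bx(.004,.035,zc+.075,zc+.075); bx(.035,.042,zc-.075,zc-.037)
    cv2.imwrite(out,im)
E
python3 - <<'E'
from ov import *
s=load('scene');t=load('top')
ax=np.array([.581,.0653]);cad=np.array([.4695,-.2595])
for i,(f,b,sc) in enumerate([(t,(250,175,345,250),4),(t,(410,230,480,280),5),(s,(310,200,410,320),4),(s,(160,230,240,300),5)]):
    overlay(f,ax,1.166,cad,0.0,b,sc,f'pics/o{i}.png')
ims=[cv2.imread(f'pics/o{i}.png') for i in range(4)]
W=np.zeros((600,800,3),np.uint8)
W[:300,:380]=ims[0]; W[:250,400:750]=ims[1]; W2=np.zeros((500,800,3),np.uint8); W2[:480,:400]=ims[2];W2[:350,400:800]=ims[3]
cv2.imwrite('pics/ova.png',W[:300]);cv2.imwrite('pics/ovb.png',W2)
from scipy.spatial.transform import Rotation as Ro
print(Ro.from_rotvec(readout.get_obs()['orientation']).as_matrix())
E
```

```text
[[ 3.03895745e-01 -9.52705116e-01 -5.80882931e-04]
 [-9.52703980e-01 -3.03896282e-01  1.47496910e-03]
 [-1.58173877e-03  1.05172647e-04 -9.99998744e-01]]
```

View pics/ova.png

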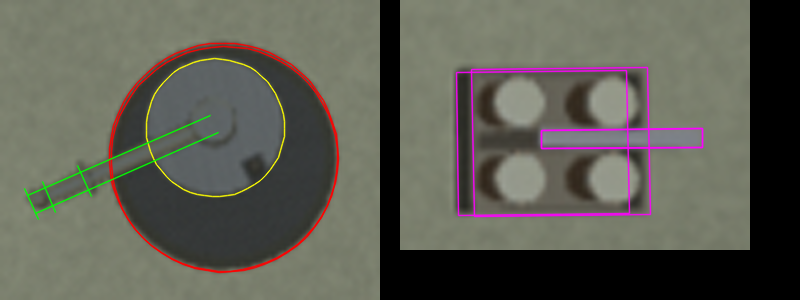

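View pics/ovb.png

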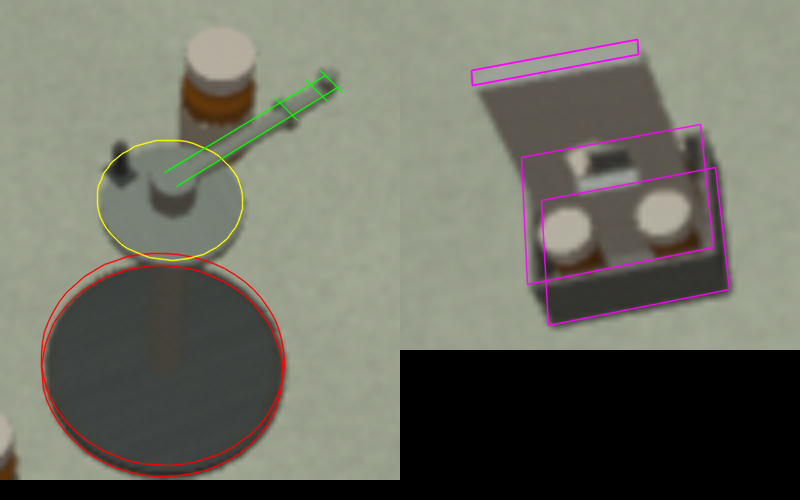

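```bash
cat > mv.py <<'E'
import numpy as np
from bench import readout
from scipy.spatial.transform import Rotation as Ro
np.set_printoptions(precision=2,suppress=True)
def st():
    o=readout.get_obs(); R=Ro.from_rotvec(o['orientation']).as_matrix()
    print('t',round(o['clock'],2),'tcp',o['tcp_pos']*1e3,'yaw',np.degrees(np.arctan2(R[1,0],R[0,0])),'tilt',np.degrees(np.arccos(-R[2,2])),'F',o['contact_force'],'w',o['grip_width']*1e3,'j',o['joints'])
    return o,R
def to(p,yaw,steps=1,ref=None):
    "tool-frame shift mm and rotvec deg to reach tool-down pose"
    o,R=st() if ref is None else ref
    c,s=np.cos(np.radians(yaw)),np.sin(np.radians(yaw))
    Rt=np.array([[c,s,0],[s,-c,0],[0,0,-1.]])
    d=R.T@(np.array(p)-o['tcp_pos'])*1e3
    w=np.degrees(Ro.from_matrix(R.T@Rt).as_rotvec())
    print('shift',d,'turn',w); return d,w
E
python3 -c "
from mv import *
to([.5876,.1305,.30],-66.8)"
```

```text
t 0.1 tcp [ 204.96 -642.58  230.46] yaw -72.30823552792418 tilt 0.09082711110001263 F [-0.08  0.22 -0.26] w 85.60789272762166 j [ 1.15  0.48  0.02  1.56 -0.01  1.11 -0.08]
shift [-620.34 -599.47  -68.62] turn [ 0.    0.09 -5.51]
```

```bash
python3 -m handwheel '0 0 -69 0 0 0 0; -45 -43 -69 0 0 0 0; -88 -85 -69 0 0 0 0; -131 -127 -69 0 0 0 0; -174 -169 -69 0 0 0 0; -217 -210 -69 0 0 0 0; -260 -252 -69 0 0 0 0; -303 -294 -69 0 0 0 0; -346 -335 -69 0 0 0 0; -389 -376 -69 0 0 0 0; -432 -418 -69 0 0 0 0; -475 -460 -69 0 0 0 0'; python3 -c "
from mv import *
to([.5876,.1305,.30],-66.8)"
```

```text
clock: 1.6
tcp_pos: [0.4994, -0.0491, 0.3002]
orientation: [2.536, -1.854, 0.0]
contact_force: [0.9, -1.0, 0.3]
grip_width: -0.0001
t 1.6 tcp [499.39 -49.15 300.2 ] yaw -72.33326610858619 tilt 0.018817341672644587 F [ 0.91 -0.97  0.27] w -0.07311496604335865 j [ 0.37  0.16 -0.44  1.85  0.07  1.15 -1.36]
shift [-144.4  -138.57    0.14] turn [ 0.01 -0.02 -5.53]
```

```bash
python3 -m handwheel '-42 -40 0 0 0 -5.5 0; -84 -80 0 0 0 -5.5 0; -125 -120 0 0 0 -5.5 0; -144 -139 0 0 0 -5.5 0; -144 -139 0 0 0 -5.5 0; -144 -139 0 0 0 -5.5 0'; python3 -c "
from mv import *
to([.5876,.1305,.182],-66.8)
from h import *
save('top','pics/t1.png');f=save('scene','pics/s1.png');"
```

```text
clock: 2.35
tcp_pos: [0.5874, 0.1275, 0.2998]
orientation: [2.621, -1.73, -0.0]
contact_force: [-0.2, -0.1, -0.3]
grip_width: -0.0
t 2.35 tcp [587.4  127.49 299.81] yaw -66.85982785505938 tilt 0.08138240971191751 F [-0.19 -0.07 -0.29] w -0.03170659685484056 j [ 0.09  0.35 -0.53  1.63  0.18  1.22 -1.64]
shift [ -2.75  -1.53 117.81] turn [ 0.08 -0.03 -0.06]
```

View pics/s1.png

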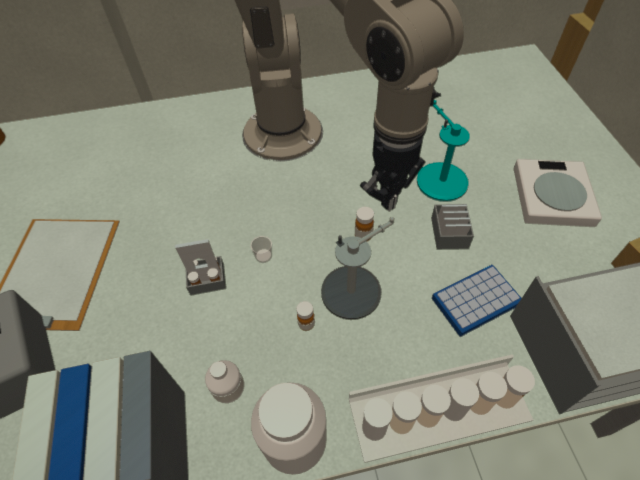

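View pics/t1.png

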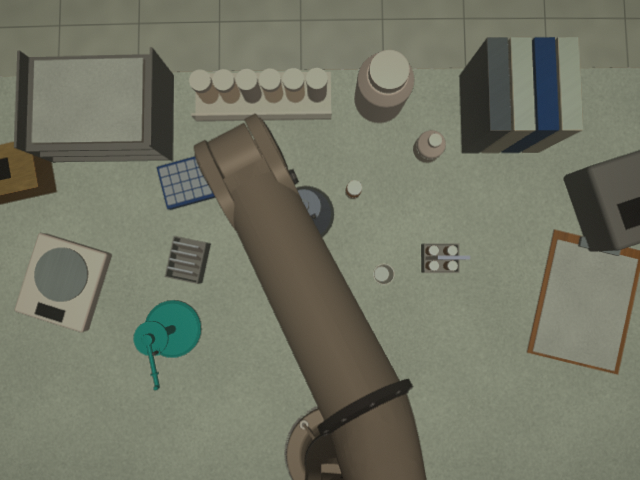

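```bash
python3 -c "
from h import *
f=load('scene'); print(proj(f,[.5874,.1275,.2998]))
crop(f,350,160,430,260,6,'pics/c3.png')"
```

```text
[[387.69763903 205.96554436]]
```

View pics/c3.png

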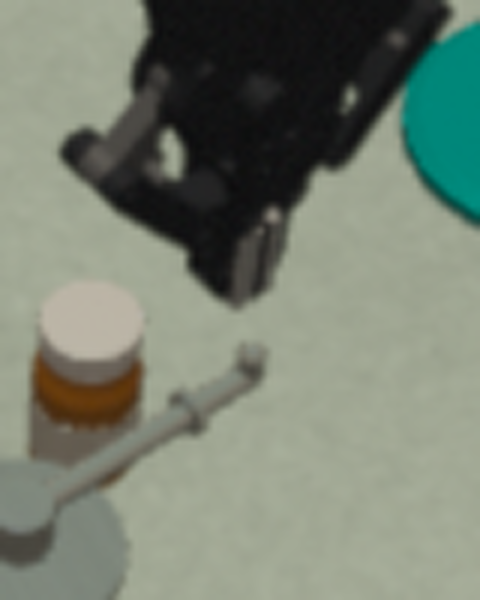

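```bash
python3 -m handwheel '-3 -1 30 0 0 0 0; -3 -1 60 0 0 0 0; -3 -1 85 0 0 0 0; -3 -1 105 0 0 0 0; -3 -1 116 0 0 0 0; -3 -1 118 0 0 0 0; -3 -1 118 0 0 0 0'; python3 -c "
from mv import *
st()
from h import *
f=save('scene','pics/s2.png');crop(f,330,160,430,260,6,'pics/c4.png')
"
```

```text
clock: 3.32
tcp_pos: [0.5879, 0.132, 0.183]
orientation: [-2.622, 1.729, -0.001]
contact_force: [0.0, 0.0, 0.3]
grip_width: 0.0001
t 3.33 tcp [587.9  131.97 182.99] yaw -66.81418795881513 tilt 0.0663721803680616 F [0.03 0.05 0.27] w 0.1221160620875922 j [ 0.06  0.45 -0.5   1.76  0.26  0.99 -1.71]
```

View pics/c4.png

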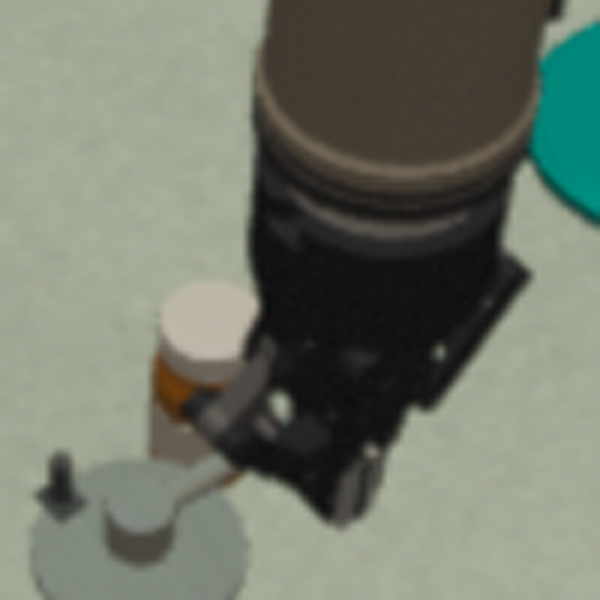

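```bash
cat > sw.py <<'E'
from mv import *
import sys
ax=np.array([.582,.065])
def sweep(angs,z=None,ins=0):
    o,R=st(); p=o['tcp_pos']; c=R.T@(np.array([*ax,p[2]])-p)*1e3
    for a in angs:
        Q=Ro.from_rotvec([0,0,-np.radians(a)]).as_matrix(); s=c-Q@c
        print('%.1f %.1f %.1f 0 0 %.1f 0;'%(s[0],s[1],0,-a),end=' ')
    print()
E
python3 -c "
from sw import *
sweep([6*i for i in range(1,13)])"
```

```text
t 3.38 tcp [587.99 132.05 183.17] yaw -66.81289226894191 tilt 0.08499269010325258 F [ 1.   -0.06  0.66] w 0.3478019719288351 j [ 0.06  0.45 -0.5   1.76  0.26  0.99 -1.71]
-3.0 6.4 0.0 0 0 -6.0 0; -5.3 13.0 0.0 0 0 -12.0 0; -7.0 19.9 0.0 0 0 -18.0 0; -7.9 26.9 0.0 0 0 -24.0 0; -8.0 33.9 0.0 0 0 -30.0 0; -7.4 40.9 0.0 0 0 -36.0 0; -6.1 47.9 0.0 0 0 -42.0 0; -4.1 54.6 0.0 0 0 -48.0 0; -1.4 61.1 0.0 0 0 -54.0 0; 2.0 67.3 0.0 0 0 -60.0 0; 6.0 73.1 0.0 0 0 -66.0 0; 10.6 78.4 0.0 0 0 -72.0 0;
```

```bash
python3 -m handwheel '-3 6.5 0 0 0 -6 0; -5.5 13 0 0 0 -12 0; -7 20 0 0 0 -18 0; -8 27 0 0 0 -24 0; -8 34 0 0 0 -30 0; -7.5 41 0 0 0 -36 0; -6 48 0 0 0 -42 0; -4 54.5 0 0 0 -48 0' ; python3 -c "
from sw import *
sweep([6*i for i in range(1,9)])
from h import *
f=save('scene','pics/s3.png');crop(f,310,180,410,270,6,'pics/c5.png')
"
```

```text
clock: 4.38
tcp_pos: [0.5364, 0.1147, 0.1834]
orientation: [-3.099, 0.507, -0.003]
contact_force: [0.8, 1.9, -0.5]
grip_width: -0.0001
t 4.38 tcp [536.39 114.73 183.37] yaw -18.589388342064442 tilt 0.14764883459958042 F [ 0.75  1.89 -0.5 ] w -0.09123010313766959 j [ 0.24  0.41 -0.71  1.87  0.32  0.97 -0.93]
-3.1 6.4 0.0 0 0 -6.0 0; -5.5 13.0 0.0 0 0 -12.0 0; -7.2 19.9 0.0 0 0 -18.0 0; -8.2 26.9 0.0 0 0 -24.0 0; -8.4 33.9 0.0 0 0 -30.0 0; -7.9 41.0 0.0 0 0 -36.0 0; -6.6 47.9 0.0 0 0 -42.0 0; -4.7 54.7 0.0 0 0 -48.0 0;
```

View pics/c5.png

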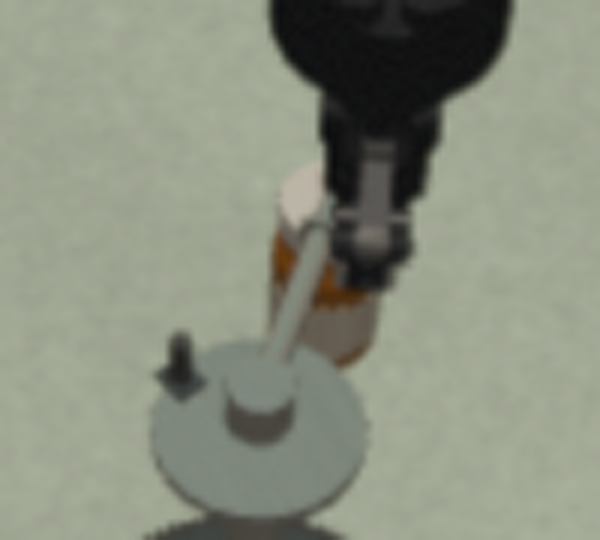

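```bash
cat >> sw.py <<'E'
def fin(phi,gap=0,r=.058,z=.183):
    f=np.radians(phi); d=np.array([-np.cos(f),np.sin(f)]); p=np.array([-np.sin(f),-np.cos(f)])
    return [*(ax+r*d-(.016+gap)*p),z]
E
python3 -c "
from sw import *
ref=st()
for ph in (0,-8,-15): print(fin(ph)); to(fin(ph),-ph,ref=ref)"
```

```text
t 4.42 tcp [535.73 113.87 183.14] yaw -18.394896466591224 tilt 0.07846465572307368 F [-0.58  0.07  0.05] w -0.05839412225702088 j [ 0.24  0.41 -0.71  1.87  0.32  0.97 -0.93]
[np.float64(0.5239999999999999), np.float64(0.081), 0.183]
shift [-0.75 34.89  0.12] turn [ -0.02  -0.08 -18.39]
[np.float64(0.5223376823976278), np.float64(0.07277224924418133), 0.183]
shift [ 0.27 43.23  0.12] turn [ -0.01  -0.08 -26.39]
[np.float64(0.5218351973535937), np.float64(0.0654433086046789), 0.183]
shift [ 2.1  50.34  0.12] turn [ -0.01  -0.08 -33.39]
```

```bash
python3 -c "
from h import *
f=load('scene')
a=onplane(f,310+262/6,180+375/6,.193);b=onplane(f,310+322/6,180+225/6,.19);print(a,b,np.degrees(np.arctan2(b[1]-a[1],-(b[0]-a[0]))),np.linalg.norm(b-a))
for r in(.06,.08,.1):
  print([ (proj(f,[.582-r*np.cos(p),.065+r*np.sin(p),.19])[0]-[310,180])*6 for p in np.radians([0,10,20,30])])
"
```

```text
[0.57963189 0.06881822 0.193     ] [0.52040169 0.10569446 0.19      ] 31.906062337125338 0.06983605148897208
[array([209.42592395, 249.72899038]), array([239.30679526, 246.2993207 ]), array([269.56184494, 247.02234524]), array([299.36945466, 251.88311946])]
[array([195.76307143, 205.78732485]), array([235.1457336 , 201.30972911]), array([275.01133076, 202.23991006]), array([314.31821886, 208.56161529])]
[array([182.41381968, 162.85365632]), array([231.08212984, 157.37183385]), array([280.33489611, 158.49387913]), array([328.93467796, 166.20375646])]
```

```bash
python3 -m handwheel '-1.5 7 0 0 0 -4 0; -2 14 0 0 0 -8 0; -2 21 0 0 0 -12 0; -1.5 28 0 0 0 -15 0; -1 35 0 0 0 -18.5 0; -1 35 0 0 0 -18.5 0' ; python3 -c "
from sw import *
ref=st()
for ph in (-5,-10,-15,-20): to(fin(ph),-ph,ref=ref)
from h import *
f=save('scene','pics/s4.png');crop(f,310,180,410,270,6,'pics/c6.png')
for r in(.08,.105):
  print([ (proj(f,[.582-r*np.cos(p),.065+r*np.sin(p),.19])[0]-[310,180])*6 for p in np.radians([-20,-10,0,10])])
"
```

```text
clock: 5.18
tcp_pos: [0.524, 0.081, 0.1829]
orientation: [3.142, -0.012, 0.002]
contact_force: [-0.9, -0.3, 0.4]
grip_width: 0.0
t 5.17 tcp [524.01  81.03 182.88] yaw -0.44874544267482236 tilt 0.06303167505696756 F [-0.91 -0.29  0.39] w 0.021548719897432674 j [ 0.36  0.4  -0.78  1.91  0.34  0.97 -0.58]
shift [-1.14  5.16 -0.12] turn [ 0.01 -0.06 -5.45]
shift [-1.82 10.36 -0.12] turn [  0.01  -0.06 -10.45]
shift [-2.05 15.61 -0.12] turn [  0.01  -0.06 -15.45]
shift [-1.82 20.85 -0.12] turn [  0.01  -0.06 -20.45]
[array([122.55, 230.44]), array([157.9 , 215.57]), array([195.76, 205.79]), array([235.15, 201.31])]
[array([ 84.11, 183.8 ]), array([130.05, 164.78]), array([179.12, 152.27]), array([230.08, 146.55])]
```

View pics/c6.png

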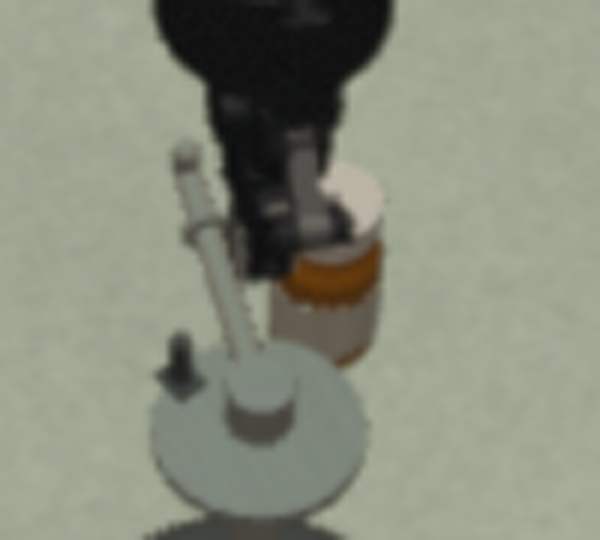

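```bash
python3 -m handwheel '-1 5 0 0 0 -5.5 0; -2 10.5 0 0 0 -10.5 0; -2 15.5 0 0 0 -15.5 0; -2 15.5 0 0 0 -15.5 0' ; python3 -c "
from sw import *
ref=st()
for ph in (-17,-19,-21,-23,-25): to(fin(ph),-ph,ref=ref)
from h import *
f=save('scene','pics/s5.png');crop(f,310,180,410,270,6,'pics/c7.png')
"
```

```text
clock: 5.72
tcp_pos: [0.5218, 0.0658, 0.1825]
orientation: [3.115, 0.411, 0.001]
contact_force: [-0.6, -0.2, -0.7]
grip_width: 0.0
t 5.72 tcp [521.77  65.77 182.52] yaw 15.04787843905336 tilt 0.027678757439790647 F [-0.63 -0.22 -0.68] w 0.017531753010525963 j [ 0.43  0.41 -0.84  1.92  0.36  0.97 -0.31]
shift [-0.55  2.37 -0.48] turn [ 0.01 -0.03 -1.95]
shift [-1.    4.42 -0.48] turn [ 0.01 -0.03 -3.95]
shift [-1.38  6.48 -0.48] turn [ 0.01 -0.03 -5.95]
shift [-1.69  8.56 -0.48] turn [ 0.01 -0.03 -7.95]
shift [-1.93 10.65 -0.48] turn [ 0.01 -0.03 -9.95]
```

View pics/c7.png

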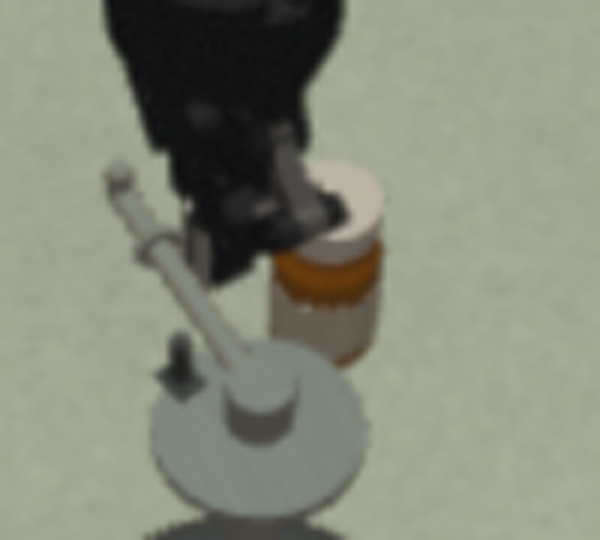

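```bash
python3 -m handwheel '-0.5 1.5 0 0 0 -1.5 0; -1 3.5 0 0 0 -3 0; -1 4.5 0 0 0 -4 0; -1 4.5 0 0 0 -4 0'; python3 -m handwheel '-0.2 1 0 0 0 -1 0; -0.2 1 0 0 0 -1 0';python3 -m handwheel '-0.2 1 0 0 0 -1 0; -0.2 1 0 0 0 -1 0'
```

```text
clock: 6.28
tcp_pos: [0.5217, 0.0611, 0.1823]
orientation: [-3.098, -0.524, -0.0]
contact_force: [-0.2, 1.1, 0.3]
grip_width: -0.0002
clock: 6.52
tcp_pos: [0.5218, 0.06, 0.1823]
orientation: [3.093, 0.551, 0.0]
contact_force: [0.1, 1.5, 0.3]
grip_width: -0.0
clock: 6.78
tcp_pos: [0.5219, 0.0589, 0.1823]
orientation: [3.088, 0.578, -0.0]
contact_force: [-0.3, 1.5, 0.8]
grip_width: 0.0001
```

```bash
python3 -m handwheel '-0.2 1 0 0 0 -1 0; -0.2 1 0 0 0 -1 0' | grep -E "force|tcp"; python3 -m handwheel '-0.2 1 0 0 0 -1 0; -0.2 1 0 0 0 -1 0'| grep -E "force|tcp"
```

```text
tcp_pos: [0.5221, 0.0579, 0.1822]
contact_force: [-1.2, 1.1, 1.6]
tcp_pos: [0.5222, 0.0569, 0.1822]
contact_force: [-1.1, 1.8, 0.9]
```

```bash
python3 -m handwheel '-0.2 1 0 0 0 -1 0; -0.2 1 0 0 0 -1 0' | grep -E "force|tcp"; python3 -c "
from h import *
f=save('scene','pics/s6.png');crop(f,310,180,410,270,6,'pics/c8.png')
"
```

```text
tcp_pos: [0.5225, 0.0559, 0.1822]
contact_force: [-1.1, 0.6, 0.4]
```

View pics/c8.png

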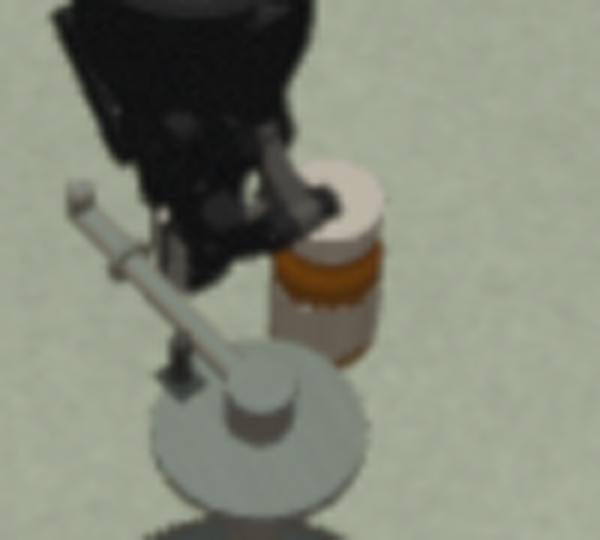

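Nearly at the pin: the arm edge is at about crop (185,325), just by the pin top. I'll continue in 0.5–1 mm steps.

```bash
for i in 1 ; do python3 -m handwheel '-0.2 0.7 0 0 0 -0.7 0; -0.2 0.7 0 0 0 -0.7 0' | grep -E "force|tcp"; done;  python3 -m handwheel '-0.2 0.7 0 0 0 -0.7 0; -0.2 0.7 0 0 0 -0.7 0' | grep -E "force|tcp"
```

```text
tcp_pos: [0.5226, 0.0553, 0.1822]
contact_force: [-0.9, 2.0, -0.4]
tcp_pos: [0.5227, 0.0545, 0.1822]
contact_force: [-1.4, 0.2, -1.0]
```

```bash
python3 -m handwheel '-0.2 0.7 0 0 0 -0.7 0; -0.2 0.7 0 0 0 -0.7 0' | grep -E "force|tcp"
```

```text
tcp_pos: [0.5229, 0.0538, 0.1823]
contact_force: [-1.3, 0.2, -0.3]
```

```bash
python3 -m handwheel '-0.2 0.8 0 0 0 -0.8 0; -0.2 0.8 0 0 0 -0.8 0' | grep -E "force|tcp"; 
```

```text
tcp_pos: [0.523, 0.0532, 0.1823]
contact_force: [-1.2, 1.5, 0.1]
```

```bash
python3 -m handwheel '-0.2 0.8 0 0 0 -0.8 0; -0.2 0.8 0 0 0 -0.8 0' | grep -E "force|tcp"; 
```

```text
tcp_pos: [0.523, 0.0527, 0.1823]
contact_force: [-3.3, 3.4, -0.4]
```

```bash
python3 -m handwheel '-0.2 0.8 0 0 0 -0.8 0; -0.2 0.8 0 0 0 -0.8 0' | grep -E "force|tcp"; python3 -c "
from sw import *
st()"
```

```text
tcp_pos: [0.5231, 0.0522, 0.1823]
contact_force: [-4.2, 4.5, 1.3]
t 9.07 tcp [523.08  52.19 182.26] yaw 28.75859828884843 tilt 0.05391912442044094 F [-4.19  4.5   1.29] w 0.11891973126082014 j [ 0.49  0.42 -0.89  1.92  0.39  0.98 -0.07]
```

```bash
python3 -m handwheel '0 0.8 0 0 0 0 0; 0 0.8 0 0 0 0 0' | grep -E "force|tcp"; 
```

```text
tcp_pos: [0.5232, 0.0519, 0.1823]
contact_force: [-4.5, 4.9, 0.7]
```

```bash
python3 -m handwheel '0 0.7 0 0 0 0 0; 0 0.7 0 0 0 0 0; 0 0.7 0 0 0 0 0; 0 0.7 0 0 0 0 0' | grep -E "force|tcp"; python3 -c "
from h import *
f=save('scene','pics/s7.png');crop(f,310,180,410,270,6,'pics/c9.png')
from sw import *
st()"
```

```text
tcp_pos: [0.5233, 0.0518, 0.1823]
contact_force: [-4.7, 5.4, 1.2]
t 9.88 tcp [523.25  51.79 182.25] yaw 28.79892725699901 tilt 0.11978211067014262 F [-3.94  6.35  0.69] w 0.027758247345334507 j [ 0.5   0.43 -0.89  1.92  0.39  0.99 -0.07]
```

View pics/c9.png

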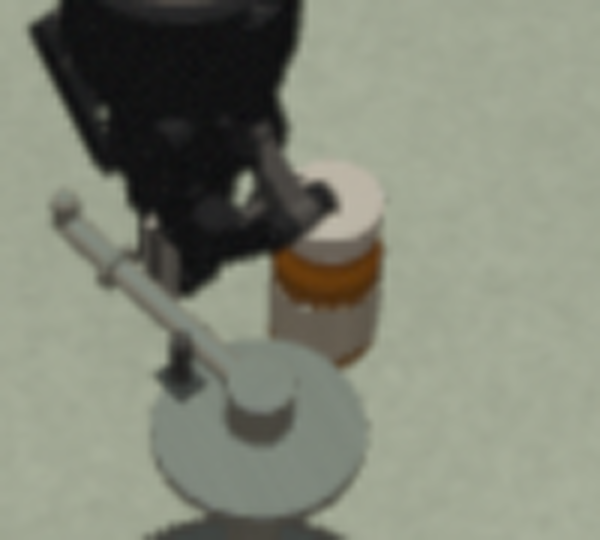

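```bash
python3 -m handwheel '0 0.8 0 0 0 0 0; 0 1.5 0 0 0 0 0; 0 1.5 0 0 0 0 0; 0 1.5 0 0 0 0 0; 0 1.5 0 0 0 0 0' | grep -E "force|tcp"; python3 -c "
from sw import *
st()"
```

```text
tcp_pos: [0.5234, 0.0514, 0.1822]
contact_force: [-7.2, 7.7, 1.4]
t 10.5 tcp [523.42  51.39 182.25] yaw 28.849270755327286 tilt 0.18908820952258862 F [-7.2   7.67  1.4 ] w -0.06818349514065038 j [ 0.5   0.43 -0.89  1.91  0.39  0.99 -0.06]
```

```bash
python3 -m handwheel '0 -12 0 0 0 0 0; 0 -25 0 0 0 0 0; 0 -25 -50 0 0 0 0; 0 -25 -100 0 0 0 0; 0 -25 -120 0 0 0 0; 0 -25 -120 0 0 0 0' ; python3 -c "
from sw import *
to([.4705,-.26,.26],0)"
```

```text
clock: 11.25
tcp_pos: [0.5139, 0.0712, 0.304]
orientation: [3.042, 0.778, 0.006]
contact_force: [0.1, -0.5, 0.9]
grip_width: 0.0
t 11.25 tcp [513.9   71.22 303.97] yaw 28.67708058181933 tilt 0.24534282436475047 F [ 0.09 -0.53  0.88] w 0.03265846383487571 j [ 0.55  0.28 -0.96  1.79  0.25  1.2   0.02]
shift [-197.17  269.65   44.  ] turn [ 0.1  -0.23 28.68]
```

```bash
python3 -m handwheel '-35 48 0 0 0 5 20; -70 96 0 0 0 10 40; -105 144 0 0 0 16 40; -140 192 10 0 0 22 40; -172 235 20 0 0 28.7 40; -197 270 30 0 0 28.7 40; -197 270 44 0 0 28.7 40; -197 270 44 0 0 28.7 40' ; python3 -c "
from sw import *
to([.4705,-.26,.121],0)
from h import *
f=save('top','pics/t3.png');crop(f,240,180,480,300,3.3,'pics/c10.png')
f=save('scene','pics/s8.png');crop(f,150,170,420,330,2.9,'pics/c11.png')
"
```

```text
clock: 12.25
tcp_pos: [0.4686, -0.2594, 0.2562]
orientation: [-3.139, -0.001, 0.005]
contact_force: [0.0, 0.4, 0.6]
grip_width: 0.0401
t 12.25 tcp [ 468.63 -259.43  256.21] yaw 0.03208633188782999 tilt 0.22450998057367463 F [0.04 0.36 0.59] w 40.13349969739826 j [ 0.98  0.3  -0.71  1.82  0.22  1.1   0.19]
shift [  2.3    0.88 135.21] turn [-0.13  0.18  0.03]
```

View pics/c10.png

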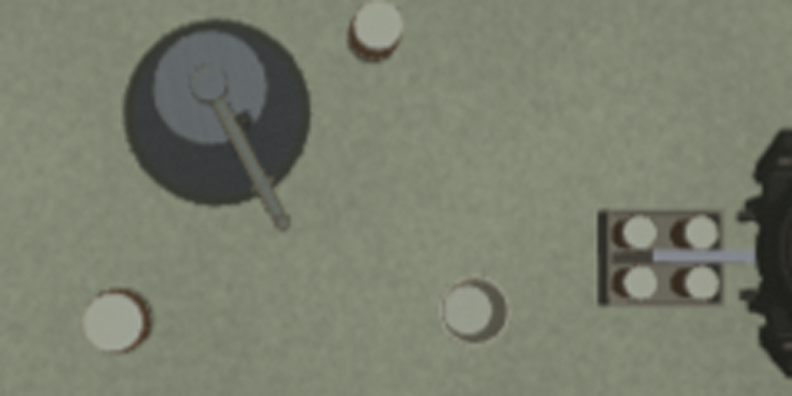

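View pics/c11.png

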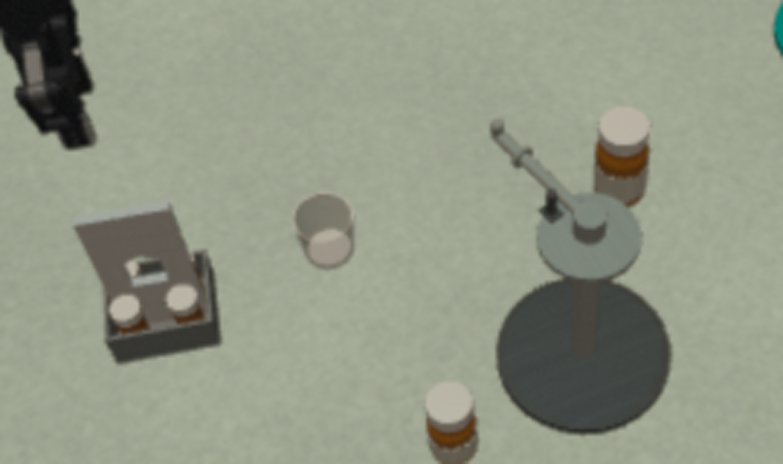

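```bash
python3 - <<'E'
from ov import *
s=load('scene');t=load('top')
ax=np.array([.582,.065])
overlay(t,ax,np.radians(-28.8),None,0,(270,185,345,255),5.5,'pics/p1.png')
overlay(s,ax,np.radians(-28.8),None,0,(310,195,385,265),5.2,'pics/p2.png')
a=cv2.imread('pics/p1.png');b=cv2.imread('pics/p2.png');h=min(a.shape[0],b.shape[0]);cv2.imwrite('pics/p3.png',np.hstack([a[:h],b[:h]]))
E
```

```text
(no output)
```

View pics/p3.png

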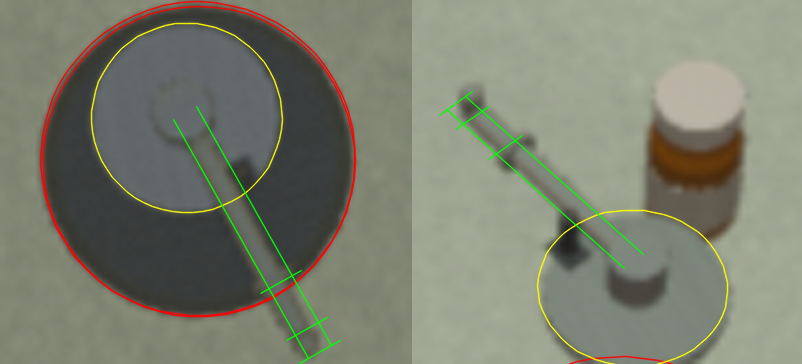

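```bash
python3 - <<'E'
from h import *
s=load('scene');t=load('top')
a=cv2.resize(t["pixels"][200:255,295:340],None,fx=9,fy=9,interpolation=2)
b=cv2.resize(s["pixels"][205:260,312:352],None,fx=9,fy=9,interpolation=2)
cv2.imwrite('pics/p4.png',np.hstack([a,b])[:,:,::-1])
E
```

```text
(no output)
```

View pics/p4.png

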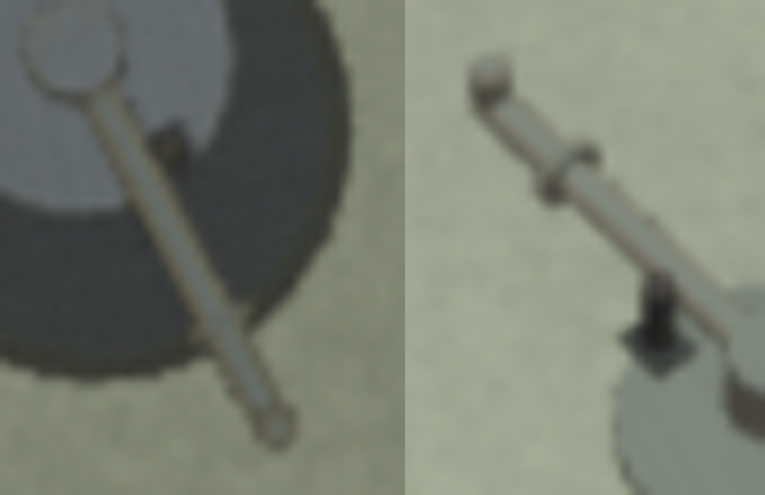

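```bash
python3 - <<'E'
from h import *
np.set_printoptions(precision=4,suppress=True)
s=load('scene');t=load('top')
h=onplane(t,302.8,204.8,.2);c=onplane(t,319.2,236,.19);ti=onplane(t,325.1,246.4,.205)
print(h,c,ti); print(onplane(s,329.7,223.8,.19),onplane(s,321,212.9,.205))
print(tri([(t,325.1,246.4),(s,321,212.9)]),tri([(t,319.2,236),(s,329.7,223.8)]))
for a,b in((h,c),(h,ti),(c,ti)): d=b-a; print(np.degrees(np.arctan2(d[1],-d[0])),np.hypot(d[0],d[1]))
E
```

```text
[0.5811 0.0653 0.2   ] [0.5162 0.0318 0.19  ] [0.4937 0.0199 0.205 ]
[0.5203 0.033  0.19  ] [0.4998 0.0194 0.205 ]
(array([0.494 , 0.0201, 0.1978]), np.float64(0.0004939033593830955)) (array([0.5166, 0.0328, 0.1853]), np.float64(0.0014086669537382863))
-27.316918214467158 0.07305816007011667
-27.512805436883102 0.09847857468552262
-28.07575578597306 0.02542206867159568
```

```bash
python3 -m handwheel '1 0 30 0 0 0 40; 1 0 70 0 0 0 40; 1 0 105 0 0 0 40; 1 0 125 0 0 0 40; 1 0 133 0 0 0 40; 1 0 135 0 0 0 40; 1 0 135 0 0 0 40' ; python3 -c "
from sw import *
to([.4695,-.26,.121],0)
from h import *
f=save('scene','pics/s9.png');crop(f,150,170,270,300,4.5,'pics/c12.png')
"
```

```text
clock: 13.22
tcp_pos: [0.4714, -0.2608, 0.1243]
orientation: [3.141, -0.0, 0.002]
contact_force: [-0.4, -0.0, -0.5]
grip_width: 0.0401
t 13.22 tcp [ 471.44 -260.8   124.27] yaw -0.0062268722704069855 tilt 0.09990932306375959 F [-0.36 -0.02 -0.49] w 40.14044450195208 j [ 0.91  0.46 -0.65  1.95  0.37  0.85  0.06]
shift [-1.95 -0.8   3.27] turn [ 0.05 -0.09 -0.01]
```

View pics/c12.png

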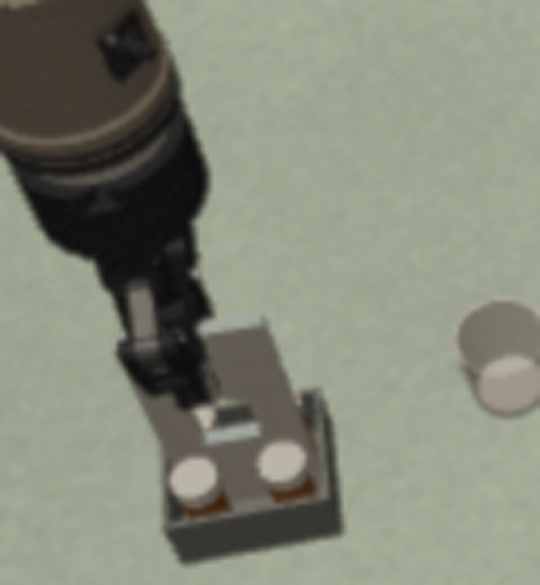

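```bash
python3 -m handwheel '-1.5 0 2.5 0 0 0 40; -1.5 0 2.5 0 0 0 20; -1.5 0 2.5 0 0 0 0; -1.5 0 2.5 0 0 0 0; -1.5 0 2.5 0 0 0 0; -1.5 0 2.5 0 0 0 0' 60; python3 -c "
from sw import *
st()"
```

```text
clock: 14.02
tcp_pos: [0.4693, -0.2606, 0.1209]
orientation: [3.142, -0.0, 0.0]
contact_force: [-0.6, -0.2, -0.0]
grip_width: 0.0068
t 14.03 tcp [ 469.32 -260.58  120.85] yaw -0.006738285077663889 tilt 0.009836849956839902 F [-0.57 -0.16 -0.04] w 6.817476492314992 j [ 0.91  0.47 -0.65  1.95  0.37  0.84  0.06]
```

```bash
python3 -m handwheel '0 0 -10 0 0 0 0; 0 0 -25 0 0 0 0; 0 0 -55 0 0 0 0; 0 0 -90 0 0 0 0; 0 0 -118 0 0 0 0; 0 0 -130 0 0 0 0; 0 0 -130 0 0 0 0; 0 0 -130 0 0 0 0'; python3 -c "
from sw import *
st()
from h import *
f=save('scene','pics/s10.png');crop(f,100,120,260,300,3.3,'pics/c13.png')
f=save('top','pics/t10.png');crop(f,400,200,520,320,4.5,'pics/c14.png')"
```

```text
clock: 15.02
tcp_pos: [0.4684, -0.2604, 0.2497]
orientation: [-3.141, 0.0, 0.003]
contact_force: [0.1, 0.1, -2.4]
grip_width: 0.0069
t 15.03 tcp [ 468.42 -260.41  249.68] yaw -0.014106355097605354 tilt 0.11415291497850598 F [ 0.14  0.1  -2.38] w 6.851053160718105 j [ 0.98  0.31 -0.72  1.83  0.23  1.09  0.18]
```

View pics/c13.png

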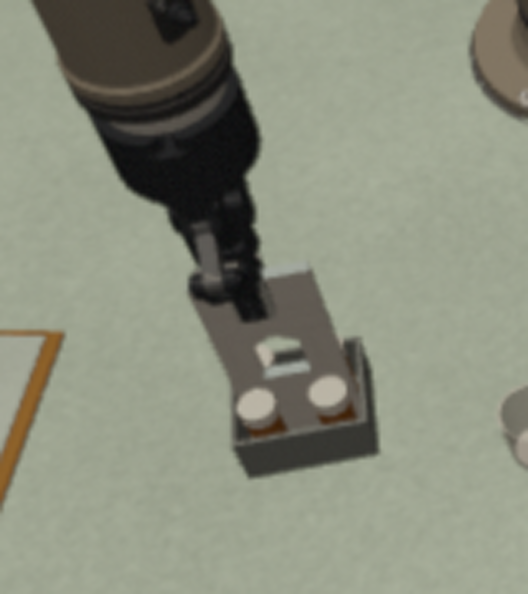

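View pics/c14.png

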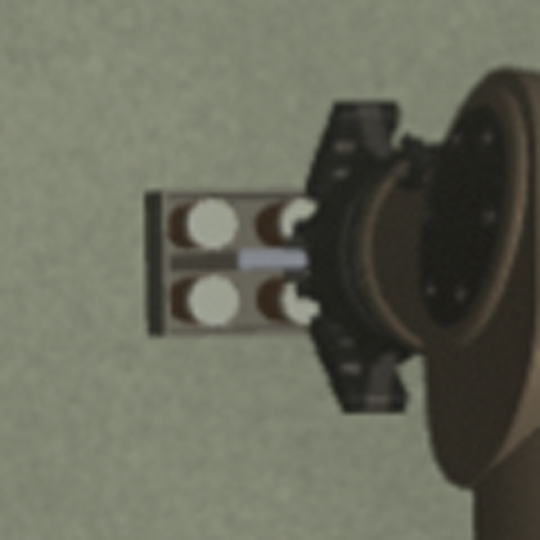

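```bash
python3 -m handwheel '0 -10 2 0 0 -1 0; -1 -30 4 0 0 -4 0; -3 -58 6 0 0 -8 0; -5 -88 8 0 0 -12 0; -8 -118 10 0 0 -16 0; -11 -148 12 0 0 -20 0; -14 -178 13 0 0 -24 0; -16 -206 13 0 0 -27 0; -18 -230 13 0 0 -28 0; -19 -246 13 0 0 -28 0; -19.5 -255 13 0 0 -28 0; -19.5 -255 13 0 0 -28 0'; python3 -m handwheel '0 0 0 0 0 0 0; 0 0 0 0 0 0 0'; python3 -c "
from sw import *
st()
from h import *
f=save('scene','pics/s11.png');crop(f,250,130,410,290,3.7,'pics/c15.png')
f=save('top','pics/t11.png');crop(f,280,180,400,300,5,'pics/c16.png')"
```

```text
clock: 16.62
tcp_pos: [0.4499, -0.0054, 0.2378]
orientation: [3.048, 0.76, 0.0]
contact_force: [0.4, -1.1, -2.8]
grip_width: 0.0069
clock: 16.88
tcp_pos: [0.4498, -0.0064, 0.2377]
orientation: [3.049, 0.758, -0.0]
contact_force: [-0.1, 0.5, -2.1]
grip_width: 0.0071
t 16.88 tcp [449.8   -6.37 237.72] yaw 27.909157298206615 tilt 0.012750630973580937 F [-0.11  0.52 -2.09] w 7.078394638499136 j [ 0.75  0.2  -0.96  2.01  0.2   1.02  0.18]
```

View pics/c15.png

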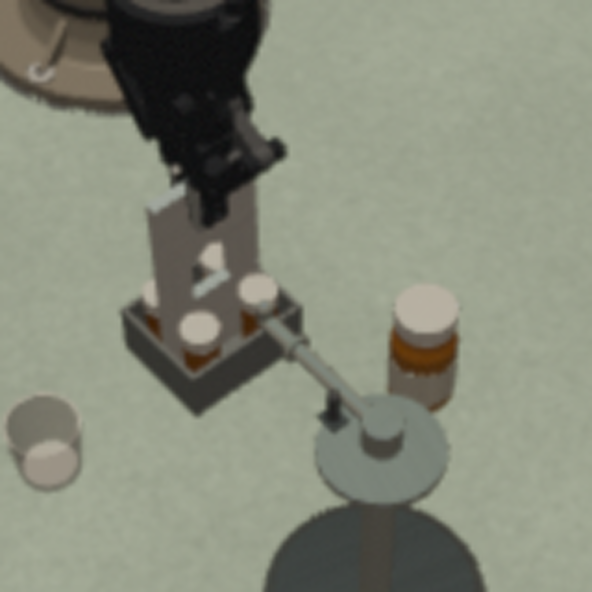

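View pics/c16.png

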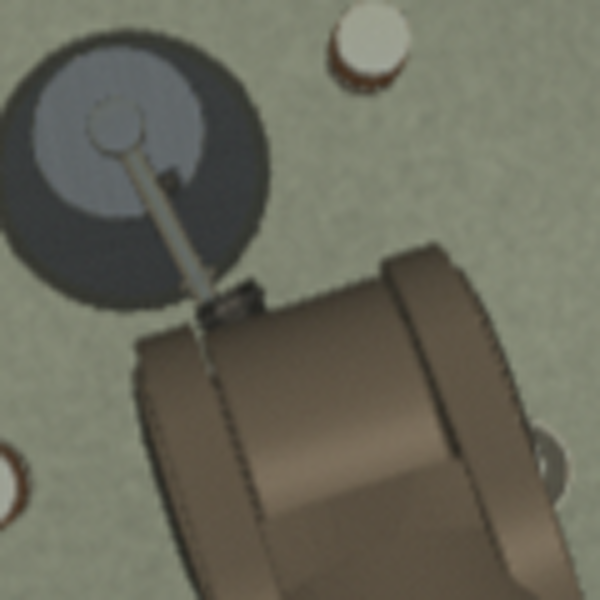

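```bash
python3 - <<'E'
from h import *
f=load('scene')
crop(f,285,170,345,245,8,'pics/c17.png')
c,s=np.cos(np.radians(28)),np.sin(np.radians(28)); n=np.array([-s,c])  # panel width dir
cen=np.array([.4498,-.0064]);zc=.2377-.0459
q=lambda o,h,x=0:(proj(f,[*(cen+n*o+x*np.array([c,s])),zc+h])[0]-[285,170]+.5)*8
for nm,o,h in(('sillL',.014,-.015),('sillR',-.014,-.015),('topL',.035,.075),('topR',-.035,.075)): print(nm,q(o,h,.004),q(o,h,-.004))
E
```

```text
sillL [212.11328645 272.1584348 ] [193.50350242 255.25916414]
sillR [131.74001367 324.85913197] [113.22436869 307.59940455]
topL [260.37598087   2.13491359] [240.32629223 -14.89580209]
topR [ 43.3994879  137.74420602] [ 23.62693684 119.71631678]
```

View pics/c17.png

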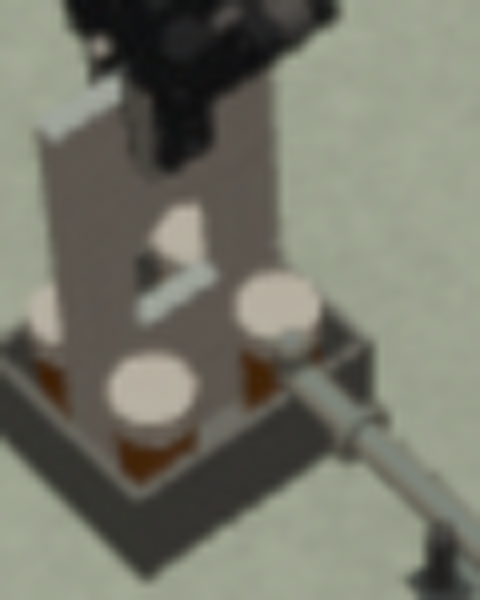

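```bash
python3 - <<'E'
from h import *
f=load('scene')
print((proj(f,[.4937,.0199,.205])[0]-[285,170]+.5)*8)
# per-mm
p0=proj(f,[.47,0,.19])[0]
print((proj(f,[.48,0,.19])[0]-p0)*8,(proj(f,[.47,.01,.19])[0]-p0)*8)
E
```

```text
[288.81525655 328.95014993]
[ 7.41782527 28.53357812] [36.91844078 -6.69675169]
```

```bash
python3 -m handwheel '5 0 0.5 0 0 0 0; 12 0 1 0 0 0 0; 20 0 1 0 0 0 0; 27 0 1 0 0 0 0; 32 0 1 0 0 0 0; 35 0 1 0 0 0 0; 35 0 1 0 0 0 0'; python3 -c "
from sw import *
st()
from h import *
f=save('scene','pics/s12.png');crop(f,285,170,360,245,8,'pics/c18.png')"
```

```text
clock: 17.85
tcp_pos: [0.4807, 0.011, 0.2368]
orientation: [-3.048, -0.76, 0.0]
contact_force: [-0.8, -0.2, -1.1]
grip_width: 0.007
t 17.85 tcp [480.72  10.97 236.77] yaw 28.00548082175171 tilt 0.007600156094499488 F [-0.76 -0.2  -1.06] w 6.965727148385715 j [ 0.67  0.27 -0.95  1.95  0.26  1.04  0.1 ]
```

View pics/c18.png

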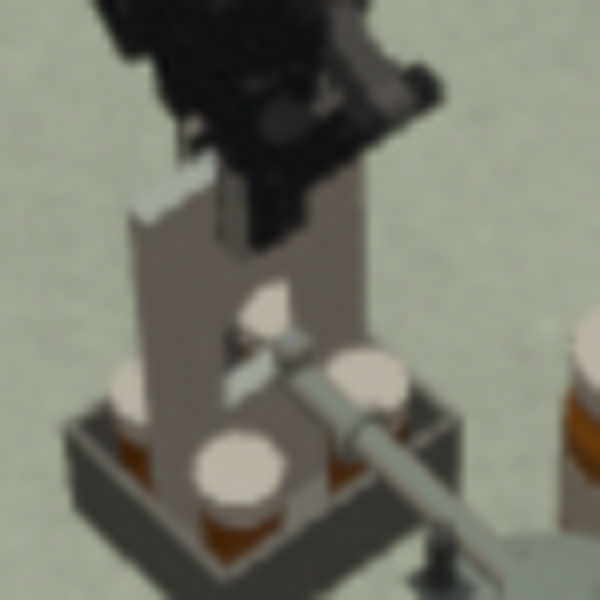

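```bash
python3 - <<'E'
from h import *
f=load('scene')
c,s=np.cos(np.radians(28)),np.sin(np.radians(28)); n=np.array([-s,c]);x=np.array([c,s])
cen=np.array([.4807,.011]);zc=.2368-.0459
S=16;o0=np.array([305,195])
im=cv2.resize(f["pixels"][195:230,305:345,::-1],None,fx=S,fy=S,interpolation=cv2.INTER_CUBIC)
def pl(P,col,b): 
    p=(proj(f,P)-o0+.5+np.array(b)/8)*S; cv2.polylines(im,[np.round(p).astype(int)],True,col,1,cv2.LINE_AA)
for xo,col in((.004,(0,0,255)),(-.004,(0,255,255))):
    pl([[*(cen+n*a+x*xo),zc+h] for a,h in((.014,-.015),(.014,.015),(0,.023),(-.014,.015),(-.014,-.015))],col,(9,0))
cv2.imwrite('pics/c19.png',im)
E
```

```text
(no output)
```

View pics/c19.png

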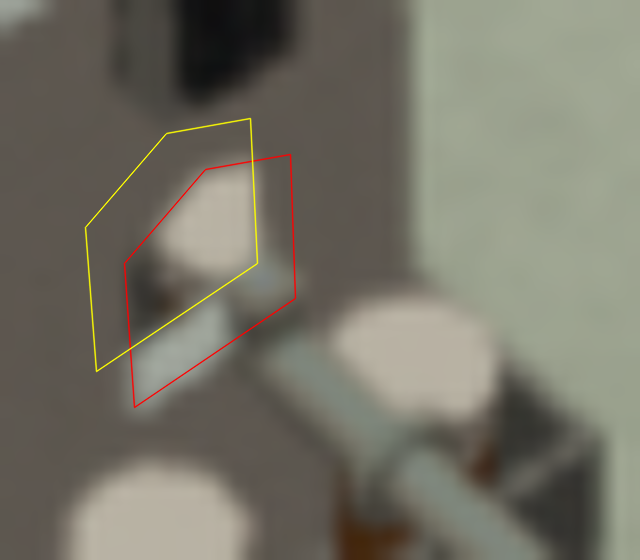

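```bash
python3 - <<'E'
from h import *
from scipy.optimize import fsolve
f=load('scene')
c,s=np.cos(np.radians(28)),np.sin(np.radians(28)); n=np.array([-s,c]);x=np.array([c,s]);cen=np.array([.4807,.011])
def P(o,z,a): return proj(f,[*(cen+n*o+x*a),z])[0]+[1.1,0]
obs=np.array([321.0,212.9])
for a in(.011,.013,.015,.017): print(a,fsolve(lambda v:P(v[0]/1e3,v[1]/1e3,a)-obs,[0,205]))
E
```

```text
0.011 [  3.28187984 191.91382317]
0.013 [  1.71772299 195.05046915]
0.015 [1.53566140e-01 1.98187115e+02]
0.017 [ -1.41059071 201.32376111]
```

```bash
python3 -m handwheel '0 0 2 0 0 0 0; 2 0 2 0 0 0 0; 4 0 2 0 0 0 0; 6 0 2 0 0 0 0; 8 0 2 0 0 0 0; 8 0 2 0 0 0 0'; python3 -c "
from sw import *
st()
from h import *
f=save('scene','pics/s13.png');crop(f,305,195,345,230,16,'pics/c20.png')"
```

```text
clock: 18.65
tcp_pos: [0.4879, 0.0148, 0.2348]
orientation: [-3.048, -0.76, -0.0]
contact_force: [-0.3, -0.9, -2.3]
grip_width: 0.0074
t 18.65 tcp [487.89  14.77 234.82] yaw 28.00504981146234 tilt 0.0136790769316514 F [-0.33 -0.92 -2.33] w 7.41036733734147 j [ 0.65  0.29 -0.94  1.94  0.27  1.04  0.08]
```

View pics/c20.png

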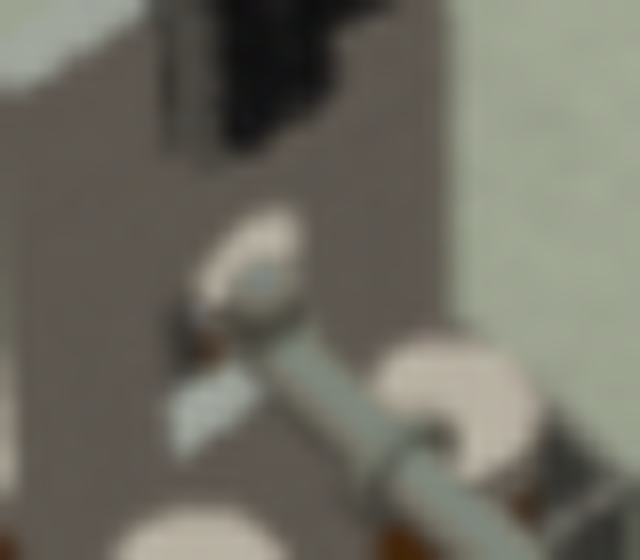

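```bash
python3 -m handwheel '2 0 0 0 0 0 0; 4 0 0 0 0 0 0; 6 0 0 0 0 0 0; 6 0 0 0 0 0 0'; python3 -m handwheel '2 0 0 0 0 0 0; 4 0 0 0 0 0 0; 6 0 0 0 0 0 0; 6 0 0 0 0 0 0'; python3 -c "
from sw import *
st()
from h import *
f=save('scene','pics/s14.png');crop(f,305,195,355,235,15,'pics/c21.png')"
```

```text
clock: 19.2
tcp_pos: [0.4932, 0.0176, 0.2348]
orientation: [-3.048, -0.76, -0.0]
contact_force: [0.3, 0.0, -2.9]
grip_width: 0.0071
clock: 19.7
tcp_pos: [0.4985, 0.0204, 0.2348]
orientation: [-3.048, -0.76, -0.0]
contact_force: [-0.4, -0.5, -2.3]
grip_width: 0.0074
t 19.7 tcp [498.46  20.36 234.81] yaw 28.000690321328708 tilt 0.010061894092841901 F [-0.42 -0.51 -2.27] w 7.43112184385159 j [ 0.63  0.31 -0.93  1.92  0.29  1.05  0.06]
```

View pics/c21.png

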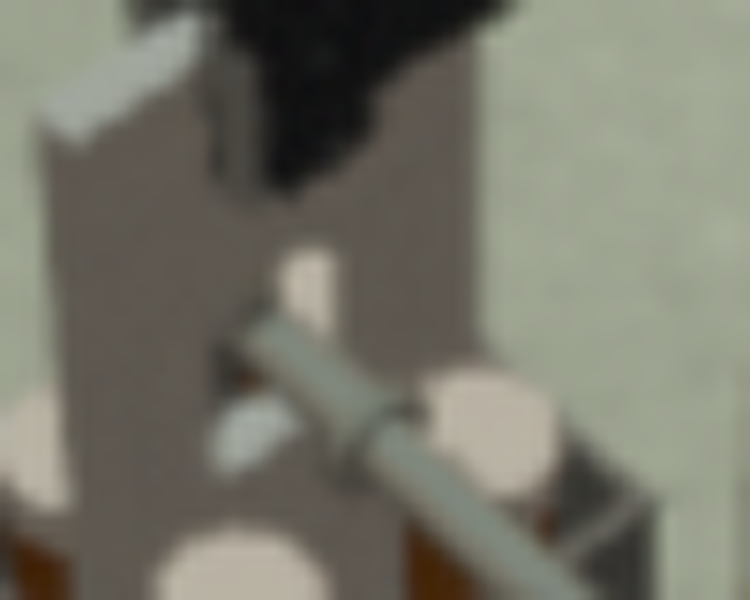

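```bash
python3 -m handwheel '2 0 0 0 0 0 0; 4 0 0 0 0 0 0; 6 0 0 0 0 0 0; 8 0 0 0 0 0 0; 9 0 0 0 0 0 0; 9 0 0 0 0 0 0'; python3 -c "
from sw import *
st()
from h import *
f=save('scene','pics/s15.png');crop(f,305,195,355,235,15,'pics/c22.png')"
```

```text
clock: 20.5
tcp_pos: [0.5063, 0.0245, 0.2348]
orientation: [-3.048, -0.76, -0.0]
contact_force: [0.9, -0.2, -2.2]
grip_width: 0.0071
t 20.5 tcp [506.3   24.53 234.81] yaw 27.996815270323378 tilt 0.003385979417662423 F [ 0.94 -0.18 -2.21] w 7.122002069776642 j [ 0.61  0.33 -0.93  1.9   0.3   1.06  0.04]
```

View pics/c22.png

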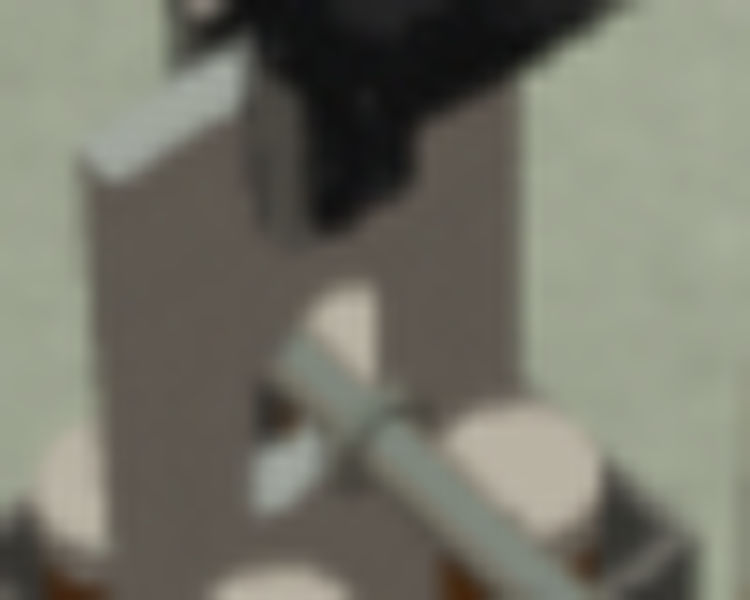

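```bash
python3 -m handwheel '1 0 2 0 0 0 0; 1 0 4 0 0 0 0; 1 0 6 0 0 0 0; 1 0 8 0 0 0 0; 1 0 10 0 0 0 0; 1 0 11 0 0 0 0; 1 0 11 0 0 0 0'; python3 -m handwheel '0 0 1 0 0 0 0; 0 0 2 0 0 0 0; 0 0 2 0 0 0 0'
```

```text
clock: 21.42
tcp_pos: [0.5071, 0.0249, 0.2237]
orientation: [3.048, 0.76, -0.0]
contact_force: [0.5, -0.2, -2.6]
grip_width: 0.007
clock: 21.8
tcp_pos: [0.5071, 0.0249, 0.2218]
orientation: [-3.048, -0.76, 0.0]
contact_force: [-0.0, 0.2, -2.6]
grip_width: 0.0073
```

```bash
python3 -c "
from sw import *
st()
from h import *
f=save('scene','pics/s16.png');crop(f,300,185,360,235,13,'pics/c23.png')"
```

```text
t 21.8 tcp [507.1   24.93 221.75] yaw 27.99229930502263 tilt 0.005260703805799765 F [-0.01  0.18 -2.6 ] w 7.305120967074907 j [ 0.59  0.34 -0.92  1.91  0.32  1.04  0.03]
```

View pics/c23.png

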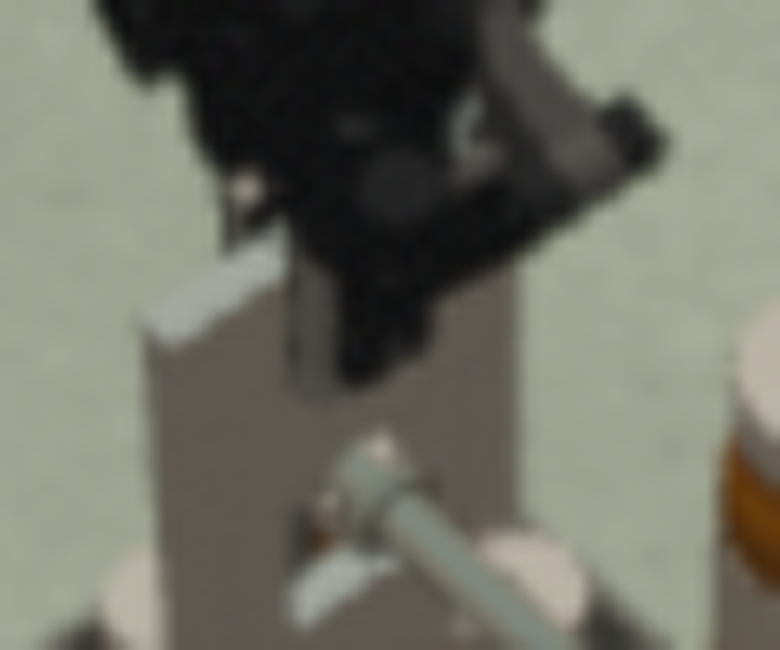

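```bash
python3 -m handwheel '0 0 1 0 0 0 0; 0 0 1 0 0 0 0'|grep -E 'tcp|force'; python3 -m handwheel '0 0 1 0 0 0 0; 0 0 1 0 0 0 0'|grep -E 'tcp|force';python3 -m handwheel '0 0 1 0 0 0 0; 0 0 1 0 0 0 0'|grep -E 'tcp|force'
```

```text
tcp_pos: [0.5071, 0.0249, 0.2207]
contact_force: [-0.4, -0.3, -2.4]
tcp_pos: [0.5071, 0.0249, 0.2197]
contact_force: [-1.1, -1.3, -2.7]
tcp_pos: [0.5071, 0.0249, 0.2187]
contact_force: [0.1, -0.0, -2.5]
```

```bash
python3 -m handwheel '0 0 1 0 0 0 0; 0 0 1 0 0 0 0'|grep -E 'tcp|force'
```

```text
tcp_pos: [0.5073, 0.0249, 0.2182]
contact_force: [-2.1, -2.0, 3.1]
```

```bash
python3 -m handwheel '0 0 -0.3 0 0 0 0; 0 0 -0.3 0 0 0 0;0 0 -0.3 0 0 0 0'|grep -E 'tcp|force'; python3 -c "
from h import *
f=save('scene','pics/s17.png');crop(f,300,185,360,235,13,'pics/c24.png')"
```

```text
tcp_pos: [0.5073, 0.0249, 0.2183]
contact_force: [-1.6, -0.6, 3.1]
```

View pics/c24.png

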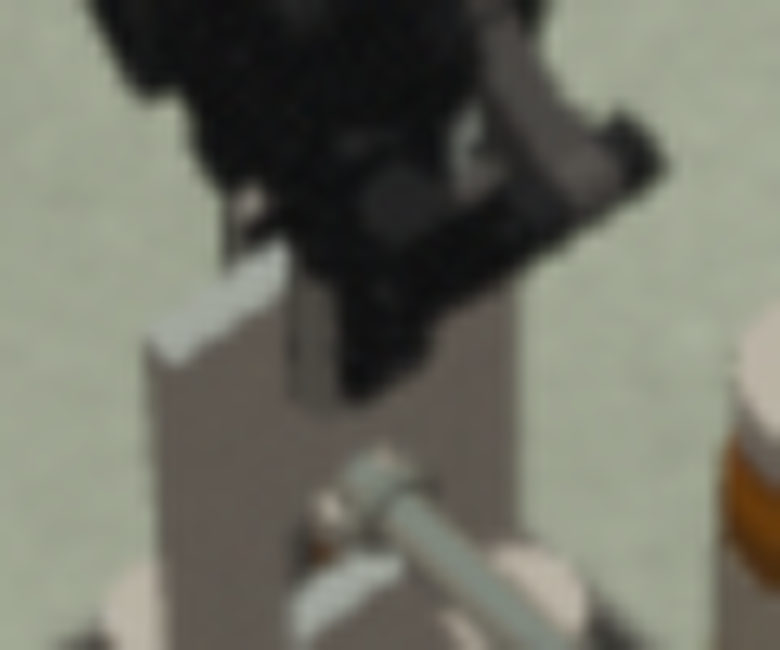

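```bash
python3 -m handwheel '0 0 -0.3 0 0 0 9; 0 0 -0.3 0 0 0 12; 0 0 -0.3 0 0 0 18; 0 0 -0.3 0 0 0 30; 0 0 -0.3 0 0 0 30; 0 0 -0.3 0 0 0 30' 20; python3 -c "
from h import *
f=save('scene','pics/s18.png');crop(f,290,165,370,235,9,'pics/c25.png')"
```

```text
clock: 24.02
tcp_pos: [0.5072, 0.0249, 0.2184]
orientation: [3.048, 0.76, 0.0]
contact_force: [0.5, -0.1, -0.9]
grip_width: 0.0306
```

View pics/c25.png

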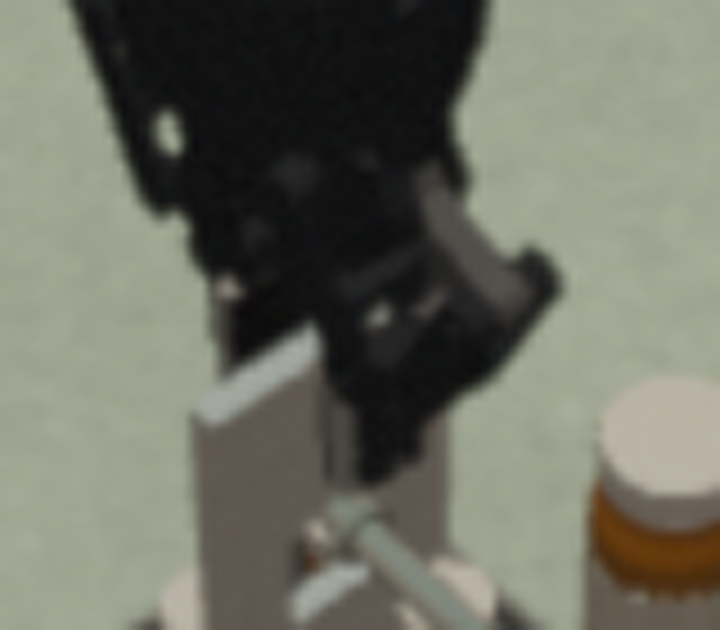

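Released, and the caddy hangs. I'll lift straight up, then look.

```bash
python3 -m handwheel '0 0 -5 0 0 0 30; 0 0 -15 0 0 0 30; 0 0 -30 0 0 0 30; 0 0 -55 0 0 0 30; 0 0 -85 0 0 0 30; 0 0 -100 0 0 0 30; 0 0 -100 0 0 0 30'; python3 -m handwheel '-40 0 0 0 0 0 30; -60 30 0 0 0 0 30; -60 70 0 0 0 0 30; -60 110 0 0 0 0 30; -60 150 0 0 0 0 30; -60 190 0 0 0 0 30; -60 215 0 0 0 0 30; -60 215 0 0 0 0 30'; python3 -c "
from ov import *
f=save('scene','pics/s19.png');t=save('top','pics/t19.png')
y=np.radians(28)
for g,b,sc,o in((f,(280,170,400,290),5,'pics/q1.png'),(t,(270,180,370,280),5.5,'pics/q2.png')):
  crop(g,*b,sc,o)
"
```

```text
clock: 24.95
tcp_pos: [0.5077, 0.025, 0.3195]
orientation: [3.048, 0.759, 0.003]
contact_force: [0.4, -0.3, -0.9]
grip_width: 0.0297
clock: 25.95
tcp_pos: [0.5547, -0.1951, 0.3163]
orientation: [-3.048, -0.755, 0.003]
contact_force: [-0.5, 0.0, -0.5]
grip_width: 0.03
```

View pics/q1.png

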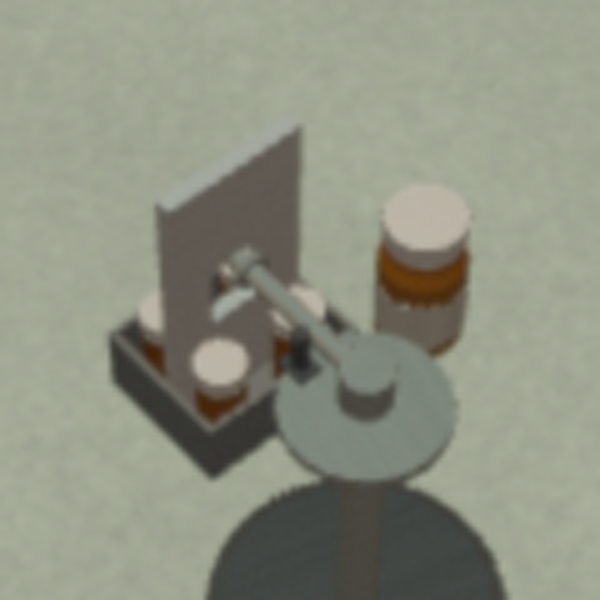

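View pics/q2.png

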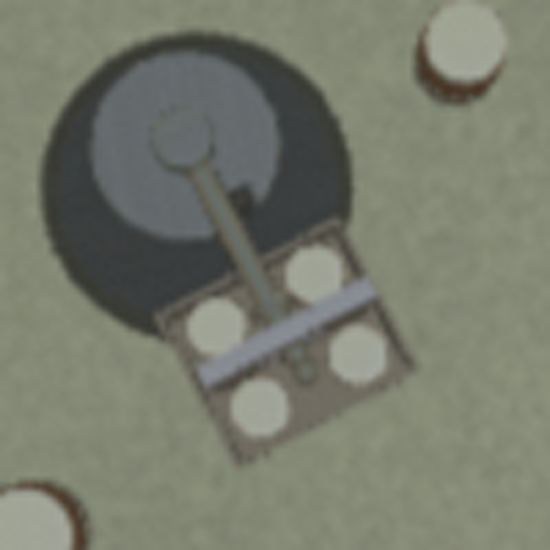

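View pics/t19.png

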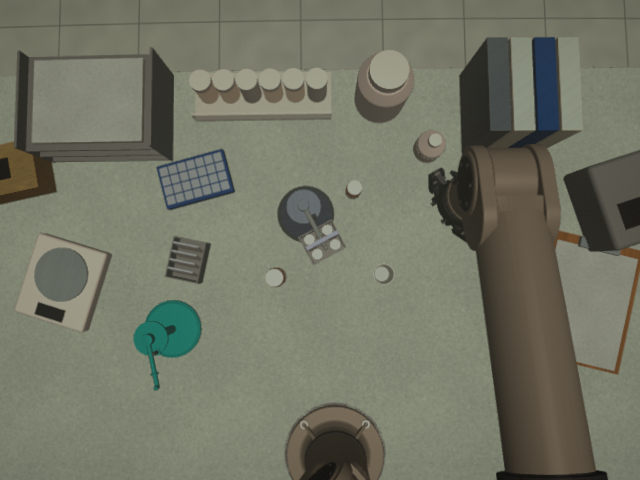

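The caddy hangs upright on the arm with the tip just past the panel, at top-crop pixel (305,370). The bystanders look unmoved. I'll wait a second and compare frames for swinging.

```bash
python3 -m handwheel '0 0 0 0 0 0 30; 0 0 0 0 0 0 30; 0 0 0 0 0 0 30; 0 0 0 0 0 0 30; 0 0 0 0 0 0 30; 0 0 0 0 0 0 30; 0 0 0 0 0 0 30; 0 0 0 0 0 0 30; 0 0 0 0 0 0 30; 0 0 0 0 0 0 30; 0 0 0 0 0 0 30; 0 0 0 0 0 0 30'; python3 -c "
from h import *
import cv2
a=cv2.imread('pics/t19.png')[:,:,::-1].astype(int); t=save('top','pics/t20.png'); b=t['pixels'].astype(int); c=grab_frame('top')['pixels'].astype(int)
for d in(a,c):
  m=abs(b-d)[180:300,250:400]; print(m.mean(),m.max(), cv2.phaseCorrelate(b[230:265,300:345].mean(2),d[230:265,300:345].mean(2)))
i=cv2.imread('pics/top0.png')[:,:,::-1].astype(int)
for n,(u,v) in dict(vA=(275,278),vB=(355,188),cup=(383,273),bin=(187,260),jar=(431,145),org=(195,179)).items():
  s=np.s_[v-25:v+25,u-25:u+25]; print(n,cv2.phaseCorrelate(i[s].mean(2),b[s].mean(2))[0])
"
```

```text
clock: 27.55
tcp_pos: [0.5551, -0.1931, 0.3184]
orientation: [3.048, 0.76, 0.0]
contact_force: [-0.6, 0.1, -0.5]
grip_width: 0.03
0.6776666666666666 4 ((0.4973517366448661, 0.011482547356216344), 1.0264935102353068)
0.6795740740740741 4 ((0.5134544542082793, 0.039614830542660684), 1.003564285836394)
vA (-0.03692564947805721, 0.010531863702997413)
vB (-0.022021377780887974, 0.03310407463416354)
cup (-0.020298700044332207, -0.06159333633182129)
bin (0.01805241825379511, 0.06216615807469239)
jar (0.010558314591296636, -0.07433954593712855)
org (0.021002514283964047, 0.039145207580080665)
```

```bash
python3 -c "
from bench import workorder
print(workorder.hand_in())"
```

```text
the job is handed in; nothing more can be done
None
```

The job is handed in at about 27.6 s on the robot's clock. The caddy hangs on the steel hook by its eye, upright, between the collar and the tip. No verdict was reported.

- **Hook:** I turned the arm round with closed fingers until it met the pin, about 29° from the robot's -x side. I then pressed up to about 10 N at 58 mm from the axis for over 0.5 s. I estimate that as 15–18 N at the pin; the pin force is not measured directly.
- **Caddy:** I gripped the panel and lifted about 2.4 N. I threaded the eye over the tip with no contact felt, then lowered it. The roof met the arm with the TCP at 218 mm, where 219 mm was predicted. Then I released it and moved the arm well clear.
- **Last checks:** The top pictures showed nothing but noise changing around the hook and caddy over about 1.6 s, so the caddy is at rest. All bystanders matched the first picture to under 0.1 pixel.
- **Disagreements:** The scene camera placed the hook 4–6 mm farther in x than the top camera did. I trusted the top camera, and the touch heights agreed with it. The finger put the arm's angle at about 29° and the top picture at 27.5°; I hung the caddy at 28°.

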